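Centre the egg cup on its stand

TASK

Two egg cups stand on small round marble stands, and one of them was set down off-centre, with its foot hanging over the edge. Nudge that egg cup to the middle of its stand with light taps of the fingertips, low on its foot because it tips easily: do not pinch or lift it or knock it over, and do not shift the stand. Leave the other egg cup, its stand and everything else as they are.

Things in the scene. Friction and masses are not known exactly. Their poses are not given: they have to be found in the camera images.
- egg_cup: The off-centre egg cup, glazed blue stoneware, about 90 g, 58 mm tall. Origin at the centre of its underside, z up its axis of symmetry. Round foot 50 mm in diameter with a straight side up to 11 mm height, narrowing to a 24 mm stem at 25 to 29 mm height, then a hollow bowl that widens to 44 mm diameter at the rim. The foot is the widest part. It slides when pushed at the foot; pushed at the bowl it tips over.
- stand: The stand under the off-centre egg cup: a loose, heavy (0.6 kg) round marble disc, 90 mm in diameter, 35 mm high, with a flat top at 35 mm above the bar top. Origin at the centre of its underside, z up. At the start the egg cup's axis is 22 to 29 mm off the stand's axis, in any direction: its foot overhangs the edge by 2 to 9 mm.
- other_cup: A second egg cup, same shape and size, which already stands in the middle of its own stand (within 2 mm). Leave alone. Origin as for egg_cup.
- other_stand: The second stand, same shape and size as the first, 0.2 m or more to its left or right. Leave alone.
- teaspoon: Teaspoon, 132 x 26 mm, 9 mm high, lying on the bar top between the two stands. Origin at the middle of its underside.
- salt_jar: Closed glass jar, 60 mm in diameter, 100 mm tall, behind the stands. Origin at the centre of its underside.
- mug: Blue mug, 84 x 118 mm, 94 mm tall, at the right, behind the stands. Origin at the middle of its underside.
- matchbox: Matchbox, 36 x 53 x 15 mm, lying at the left. Origin at the centre of its underside.
- spectacles: Folded-out spectacles, 151 x 139 mm, 39 mm high, lying at the left. Origin at the middle of the underside.
Mind the look-alikes: they are no part of the job. Leave any turquoise look-alike of the stand alone.

How it is judged:
At the end, for the whole second after the job is handed in: The egg cup stands upright and at rest on its stand, its axis within 7 mm of the stand's axis; that stand is within 15 mm of where it began, the other egg cup and its stand within 10 mm and everything else listed within 20 mm (horizontal distance between egg_cup and stand below 0.007 m and z of egg_cup in the frame of stand between 0.032 and 0.038 m and angle between each of egg_cup, other_cup's own z axis and vertical below 0.06 rad and linear speed of egg_cup below 0.01 m/s and distance of stand from where it was at the start of the episode below 0.015 m and horizontal distance between other_cup and other_stand below 0.006 m and distance of each of other_cup, other_stand from where it was at the start of the episode below 0.01 m and distance of each of teaspoon, salt_jar, mug, matchbox, spectacles from where it was at the start of the episode below 0.02 m); the robot touches nothing.
It fails at once if the egg cup is lifted (its underside more than 12 mm above the stand's top) (z of egg_cup in the frame of stand above 0.047 m).
It fails at once if the egg cup is tipped more than 0.5 rad or knocked off its stand (angle between egg_cup's own z axis and vertical above 0.5 rad or z of egg_cup in the frame of stand below 0.02 m).
It fails at once if the egg cup is pinched or struck hard (more than 12 N) (contact force between any of the fingers, the arm and egg_cup above 12 N).
It fails at once if the stand is shifted by more than 15 mm (distance of stand from where it was at the start of the episode above 0.015 m).
It fails at once if the other egg cup or its stand is shifted by more than 10 mm, or one of the other things by more than 20 mm (distance of any of other_cup, other_stand from where it was at the start of the episode above 0.01 m or distance of any of teaspoon, salt_jar, mug, matchbox, spectacles from where it was at the start of the episode above 0.02 m).
It also fails if it takes over 45 s, if anything falls off the work surface, if the arm or the gripper's body presses on something with over 40 N, if the wrist force passes 120 N, or if a joint passes its speed limit or range.

ROBOT

A 7-joint arm with a two-finger parallel gripper is mounted at the origin on a cart in front of the work surface, level with it; the furniture and walls round the work are solid. World frame = base frame: x ahead of the robot, y to its left, z up, the work surface at z = 0. Lengths are in m, angles in rad, forces in N, time in s.
With the tool pointing down it reaches from about 0.4 to 0.875 m from the base axis. Payload 6.5 kg.
Tool frame: the origin (TCP) lies at the very end of the fingers, on their centre line; the grasp point (between the pads) lies 19 mm behind it; z points along the fingers, y is the direction in which the jaws open and shut (so a half turn about z gives the same grasp; the last joint's range is limited). The gripper opens to 85 mm and grips with 20 to 120 N. Pads are 22 mm wide; open, the fingers measure 114 mm over their backs; the gripper's body (76 mm by 85 mm) begins 54 mm behind the grasp point. The pads swing forward as they close: fully open they stand 13 mm farther back than shut.
Start: joints at [1.179, 0.536, -0.004, 1.538, 0.003, 1.067, -0.071], TCP at [0.208, -0.616, 0.231] pointing down, gripper open.
Joint ranges: [-2.7, 2.7], [-0.37, 2.16], [-1.27, 1.26], [0.24, 2.4], [-1.31, 4.45], [0.19, 1.91], [-2.76, 2.76]. Speed limits (rad/s): [2.39, 2.39, 3.14, 3.14, 3.14, 3.14, 3.14].

INTERFACE

Orientations are given as a unit quaternion [w, x, y, z].
In Python, from cell import readout, vision, ticket gives the robot as it stands. The module is installed in compiled form; this text tells all that it offers.
- The arm moves only by the tool servo_tool, never from a script. Its argument "rows" is a list of rows, each a list of 7 numbers: the shift along the world's x, y, z in m, then the turn, a rotation vector about the world's x, y, z in rad, then the closure, from 0 (fully open) to 1 (shut). A call has 1 to 8 rows; each row shifts and turns the pose as measured when the row begins; what a row does not reach is not made up. A row lasts 1/8 s, in which the tool goes at most 62.5 mm and 10.7 degrees, less where a joint would pass 70% of its speed; a pose out of reach is approached as far as the arm can. A call is refused whole if a number of a shift passes 0.0625 or a number of a turn 0.188, either way. A call with a gripper value outside its range is refused whole. The fingers move at their own pace and stop on an object; "force" is the grip in N (left out, the last holds). Time passes only in rows, so rows that do not move let the fingers close. It gives the time, the measured TCP pose, the force and the opening at its end, in the units of the state.
- readout.observe(): the state, without advancing time (a new reading comes with each control period).
- vision.read_camera(name): name is "side" or "top"; returns a dict with "img" (420x560x3 uint8, red, green, blue), "mtx" (3x3 intrinsics, pixels), "R" (3x3) and "t" (3): a world point X has camera coordinates R X + t. Camera axes: x right, y down, z forward; pixel columns grow to the right and rows downward; lengths in m; the calibration is good to about 2 mm. A picture is of the moment at which its call begins. There is no depth.
- ticket.job_done(): hands the job in, once; it reports no verdict.
The state is a dict: "time": time; "joint_pos": joint angles; "dq": joint speeds; "effort": joint torques, N m; "tcp_pos": TCP position; "eef_rot": TCP orientation; "wrist_force": force on the tool from outside, world axes, zero at the start; "torque": the same for the moment, N m; "grip_width": finger opening in m.
Only numpy, scipy, OpenCV 4.12 (cv2) and the standard library are available. Lean on these libraries where they do the work, as an engineer would, in place of code of your own. Each camera call takes 0.05 s, during which the arm holds its last target.

## Working session

There is one attempt and no reset: what is moved stays moved. The work goes in short steps, Python scripts to look and compute and a tool call to move; the robot and the scene stay as the last step left them, time stands still between calls to the robot, and variables do not carry over. Pictures are saved under pics/ and viewed, and the job is handed in when it is done.

Besides the shell and the picture viewer there is one more tool, called after "Request:" as name(argument=value, ...) on one line, values as JSON. servo_tool: Moves the arm, as the interface text tells. Its arguments: {"type":"object","properties":{"rows":{"type":"array"},"force":{"type":"number"}},"required":["rows"]}

```bash
mkdir -p pics; cat > h.py <<'E'
import cv2,numpy as np
from cell import readout,vision,ticket
def snap(n,f):
    c=vision.read_camera(n); cv2.imwrite(f'pics/{f}.png',cv2.cvtColor(c['img'],cv2.COLOR_RGB2BGR))
    np.savez(f'pics/{f}.npz',**c); return c
def load(f): return dict(np.load(f'pics/{f}.npz'))
def ray(c,u,v,z):
    d=c['R'].T@np.linalg.solve(c['mtx'],[u,v,1.]); o=-c['R'].T@c['t']; return o+d*(z-o[2])/d[2]
def proj(c,X):
    p=c['mtx']@(c['R']@np.asarray(X,float)+c['t']); return p[:2]/p[2]
E
python3 - <<'E'
from h import *
for n in('top','side'):
    c=snap(n,n+'0'); print(n,c['mtx'].round(1).tolist(),(-c['R'].T@c['t']).round(3),c['R'].round(2).tolist())
s=readout.observe(); print(s['time'],s['tcp_pos'],s['eef_rot'],s['grip_width'],s['wrist_force'])
E
```

```text
top [[460.9, 0.0, 279.1], [0.0, 460.9, 209.4], [0.0, 0.0, 1.0]] [0.401 0.042 1.207] [[0.01, -1.0, 0.02], [-0.99, -0.01, -0.16], [0.16, -0.02, -0.99]]
side [[526.7, 0.0, 280.5], [0.0, 526.7, 210.5], [0.0, 0.0, 1.0]] [0.353 1.188 1.138] [[-0.98, -0.19, -0.02], [-0.11, 0.66, -0.75], [0.15, -0.73, -0.67]]
0.1 [ 0.20782446 -0.61527774  0.23048663] [-7.81537815e-04  9.86757680e-01  1.62199360e-01 -1.93806339e-04] 0.08530589432742516 [ 0.31350722 -0.29217731 -0.51636323]
```

View pics/top0.png

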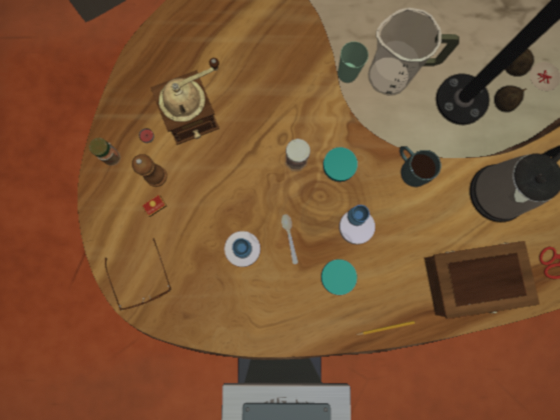

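View pics/side0.png

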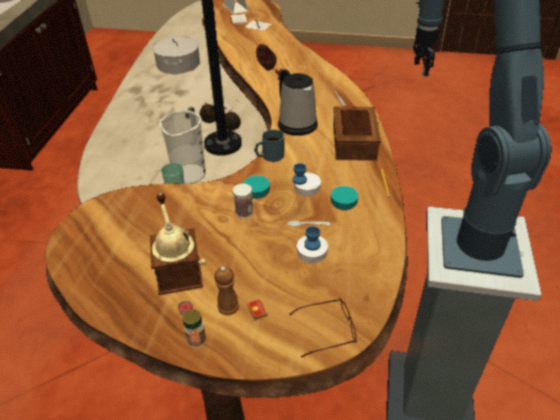

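The off-centre cup is at about (358,215) in the top view, on the stand at (357,227). The other cup is at (242,248). Turquoise discs sit at (340,164) and (339,277). Next I'll zoom in to measure.

```bash
python3 - <<'E'
from h import *
c=load('top0');s=load('side0')
a=cv2.resize(c['img'][195:255,325:395],None,fx=7,fy=7,interpolation=cv2.INTER_CUBIC)
b=cv2.resize(s['img'][155:205,280:335],None,fx=5,fy=5,interpolation=cv2.INTER_CUBIC)
o=np.zeros((430,800,3),np.uint8);o[:420,:490]=a;o[:250,495:495+275]=b
cv2.imwrite('pics/z0.png',o[...,::-1])
E
```

```text
(no output)
```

View pics/z0.png

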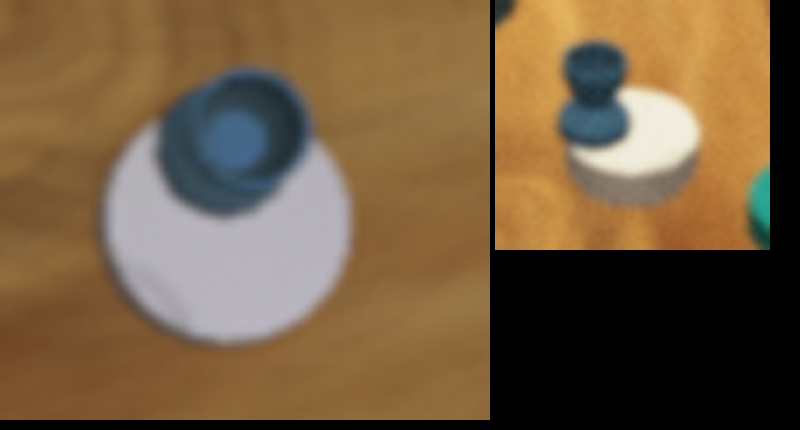

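```bash
cat >> h.py <<'E'
from scipy.optimize import minimize
PROF=[(0,.025),(.011,.025),(.018,.0185),(.025,.012),(.029,.012),(.04,.018),(.05,.021),(.058,.022)]
TH=np.linspace(0,2*np.pi,48,endpoint=False)
S=6
def sil(c,roi,rings,up):
    x0,y0,x1,y1=roi; m=np.zeros(((y1-y0)*S,(x1-x0)*S),np.uint8)
    P=[]
    for x,y,z,r in rings:
        X=np.stack([x+r*np.cos(TH),y+r*np.sin(TH),z+0*TH])
        p=c['mtx']@(c['R']@X+c['t'][:,None]); P.append(((p[:2]/p[2]).T+0.5-[x0,y0])*S)
    for a,b in zip(P,P[1:]):
        h=cv2.convexHull(np.vstack([a,b]).astype(np.float32)); cv2.fillConvexPoly(m,np.round(h*16).astype(np.int32),255,cv2.LINE_AA,4)
    return cv2.resize(m,None,fx=1/S,fy=1/S,interpolation=cv2.INTER_AREA)/255.
def cupr(x,y): return [(x,y,.035+z,r) for z,r in PROF]
def standr(x,y): return [(x,y,0,.045),(x,y,.035,.045)]
def fit(c,roi,g,show=None,ign=None):
    """g = cup xy, stand xy"""
    x0,y0,x1,y1=roi; I=c['img'][y0:y1,x0:x1].astype(float)
    d=I[...,2]-I[...,0]
    mc=np.clip((d-22)/16,0,1)      # cup
    mu=np.clip((d+35)/22,0,1)      # union
    w=np.ones_like(d) if ign is None else 1-ign
    def f(p):
        a=sil(c,roi,cupr(*p[:2]),0); b=np.maximum(a,sil(c,roi,standr(*p[2:]),0))
        return (w*((a-mc)**2+(b-mu)**2)).sum()
    best=None
    sim=np.vstack([g]+[np.array(g)+e for e in np.eye(4)*.006])
    r=minimize(f,g,method='Nelder-Mead',options=dict(initial_simplex=sim,xatol=5e-5,fatol=.01,maxiter=600))
    p=r.x
    if show:
        a=sil(c,roi,cupr(*p[:2]),0); b=np.maximum(a,sil(c,roi,standr(*p[2:]),0))
        o=np.hstack([np.vstack([mc,mu]),np.vstack([a,b]),np.vstack([abs(a-mc),abs(b-mu)])])
        o=cv2.resize((o*255).astype(np.uint8),None,fx=4,fy=4,interpolation=cv2.INTER_NEAREST); cv2.imwrite(f'pics/{show}.png',o)
    return p,r.fun
E
cat > m.py <<'E'
from h import *
import sys
t=sys.argv[1]
for n,roi in(('top',(325,195,395,255)),('side',(275,155,340,205))):
    c=load(n+t); g=[ .585,-.115,.56,-.115]
    if n=='top': g=[*ray(c,357,222,.04)[:2],*ray(c,357,227,.035)[:2]]
    else: g=[*ray(c,299,179,.04)[:2],*ray(c,307,183,.035)[:2]]
    p,e=fit(c,roi,g,n+'fit'+t); print(n,(p*1e3).round(1),'off',((p[:2]-p[2:])*1e3).round(1),round(e,1))
E
python3 m.py 0
python3 - <<'E'
from h import *
c=load('top0'); print(ray(c,242,249,.035),ray(c,340,164,.035),ray(c,339,277,.035))
E
```

```text
top [ 572.1 -177.1  550.  -181.7] off [22.1  4.7] 192.9
side [ 569.3 -176.2  558.1 -224.7] off [11.2 48.5] 598.4
[0.4856817  0.11401169 0.035     ] [ 0.71044817 -0.13831441  0.035     ] [ 0.41714842 -0.13163188  0.035     ]
```

```bash
python3 - <<'E'
from h import *
a=cv2.imread('pics/topfit0.png');b=cv2.imread('pics/sidefit0.png')
o=np.zeros((490,800,3),np.uint8)
a=cv2.resize(a,(400,int(400*a.shape[0]/a.shape[1])));b=cv2.resize(b,(390,int(390*b.shape[0]/b.shape[1])))
o[:a.shape[0],:400]=a;o[:b.shape[0],405:795]=b;cv2.imwrite('pics/f0.png',o)
for n,pts in(('top',[(357,240),(350,225),(355,205),(358,220),(380,240)]),('side',[(310,180),(305,190),(300,170),(300,180),(330,200),(325,170)])):
    c=load(n+'0'); print(n,[c['img'][v,u].tolist() for u,v in pts])
E
```

```text
top [[184, 180, 190], [180, 176, 185], [123, 95, 69], [57, 82, 97], [146, 111, 64]]
side [[240, 236, 219], [165, 152, 136], [49, 78, 93], [64, 101, 120], [119, 96, 52], [198, 139, 64]]
```

View pics/f0.png

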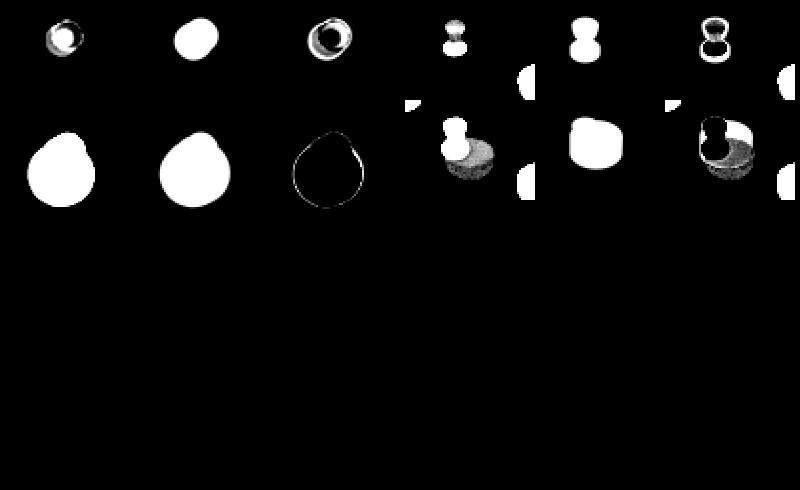

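```bash
python3 - <<'E'
s=open('h.py').read()
s=s.replace("d=I[...,2]-I[...,0]","d=(I[...,2]+1)/(I[...,0]+1)").replace("np.clip((d-22)/16,0,1)","np.clip((d-1.12)/.3,0,1)").replace("np.clip((d+35)/22,0,1)","np.clip((d-.62)/.14,0,1)")
open('h.py','w').write(s)
s=open('m.py').read().replace("(275,155,340,205)","(283,158,327,205)")
s+="""
a=cv2.imread('pics/topfit%s.png'%t);b=cv2.imread('pics/sidefit%s.png'%t)
o=np.zeros((300,800,3),np.uint8)
a=cv2.resize(a,(400,int(400*a.shape[0]/a.shape[1])));b=cv2.resize(b,(390,int(390*b.shape[0]/b.shape[1])))
o[:a.shape[0],:400]=a;o[:b.shape[0],405:795]=b;cv2.imwrite('pics/f%s.png'%t,o)
"""
open('m.py','w').write(s)
E
python3 m.py 0
```

```text
top [ 572.7 -177.4  549.5 -181.7] off [23.2  4.3] 74.1
side [ 569.7 -179.2  548.6 -194.4] off [21.1 15.2] 131.0
```

View pics/f0.png

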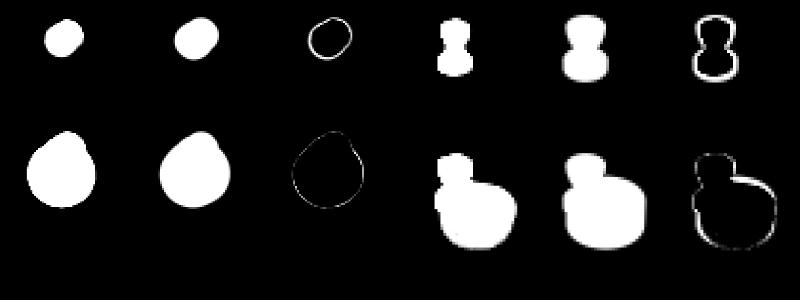

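```bash
python3 - <<'E'
s=open('h.py').read()
s=s.replace("mc=np.clip((d-1.12)/.3,0,1)","mc=np.clip(((105 if I[0,0,0]<150 and c['t'][2]>0 and abs(c['R'][0,0])<.5 else 120)+15-I[...,0])/30,0,1)*(d>.75)")
open('h.py','w').write(s)
s=open('m.py').read().replace("    else: g=[*ray(c,299,179,.04)[:2],*ray(c,307,183,.035)[:2]]","    else: g=p")
open('m.py','w').write(s)
E
python3 m.py 0
```

```text
top [ 572.9 -177.5  549.5 -181.7] off [23.4  4.2] 45.1
side [ 569.8 -179.6  548.6 -194.6] off [21.2 15. ] 94.8
```

View pics/f0.png

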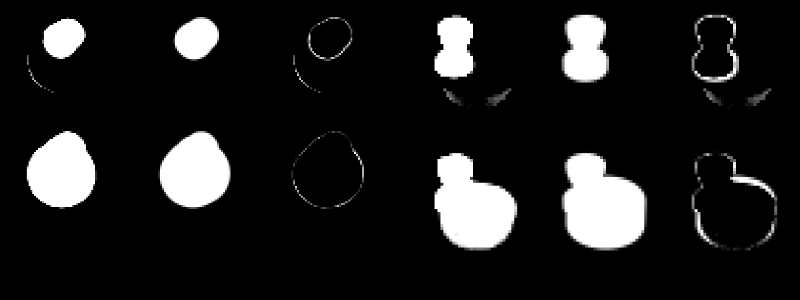

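Request:
servo_tool(rows=[[0,0,0.05,0,0,0,1],[0.035,0.037,0,0,0,-0.05,1],[0.035,0.037,0,0,0,-0.05,1],[0.035,0.037,0,0,0,-0.05,1],[0.035,0.037,0,0,0,0,1],[0.035,0.037,0,0,0,0,1],[0.035,0.037,0,0,0,0,1],[0.035,0.037,0,0,0,0,1]])

```text
time: 1.1
tcp_pos: [0.4533, -0.3496, 0.2785]
eef_rot: [-0.003, 0.997, 0.08, -0.002]
wrist_force: [0.1, -1.2, -0.0]
grip_width: -0.0002
```

Request:
servo_tool(rows=[[0.035,0.037,0,0,0,0,1],[0.035,0.037,0,0,0,0,1],[0.035,0.037,0,0,0,0,1],[0.035,0.037,0,0,0,0,1],[0,0,0,0,0,0,1]])

```text
time: 1.72
tcp_pos: [0.5987, -0.1905, 0.2765]
eef_rot: [-0.005, 0.996, 0.084, -0.003]
wrist_force: [-0.2, -0.6, 0.6]
grip_width: 0.0002
```

```bash
cat > st.py <<'E'
from h import *
from scipy.spatial.transform import Rotation as R
s=readout.observe(); q=s['eef_rot'];M=R.from_quat([q[1],q[2],q[3],q[0]]).as_matrix()
print(round(s['time'],2),s['tcp_pos'].round(4),'grip',round(s['grip_width'],4),'F',np.round(s['wrist_force'],2));print('x',M[:,0].round(3),'z',M[:,2].round(3))
E
python3 st.py
```

```text
1.73 [ 0.5987 -0.1905  0.2765] grip 0.0002 F [-0.23 -0.63  0.61]
x [ 0.986  0.167 -0.005] z [-0.006  0.009 -1.   ]
```

Request:
servo_tool(rows=[[0.016,0.011,-0.04,-0.015,0.08,0,1],[0.014,0.01,-0.04,-0.01,0.08,0,1],[0,0,-0.04,0,0,0,1],[0,0,-0.03,0,0,0,1],[0,0,0,0,0,0,1]])

```text
time: 2.35
tcp_pos: [0.6266, -0.1732, 0.1215]
eef_rot: [0.003, 0.993, 0.082, -0.087]
wrist_force: [-0.5, 0.6, 1.2]
grip_width: -0.0001
```

```bash
python3 st.py; python3 - <<'E'
from h import *
c=snap('top','top1');s=snap('side','side1');X=readout.observe()['tcp_pos']
print(proj(c,X),proj(s,X))
a=cv2.resize(c['img'][160:260,310:410],None,fx=4,fy=4,interpolation=cv2.INTER_CUBIC)
b=cv2.resize(s['img'][100:210,250:350],None,fx=4,fy=4,interpolation=cv2.INTER_CUBIC)
o=np.zeros((440,800,3),np.uint8);o[:400,:400]=a;o[:440,400:]=b
cv2.imwrite('pics/z1.png',o[...,::-1])
E
```

```text
2.35 [ 0.6266 -0.1732  0.1215] grip -0.0001 F [-0.5   0.6   1.17]
x [ 0.971  0.162 -0.174] z [-0.173 -0.021 -0.985]
[360.79324234 187.64945669] [281.43120532 157.96004607]
```

View pics/z1.png

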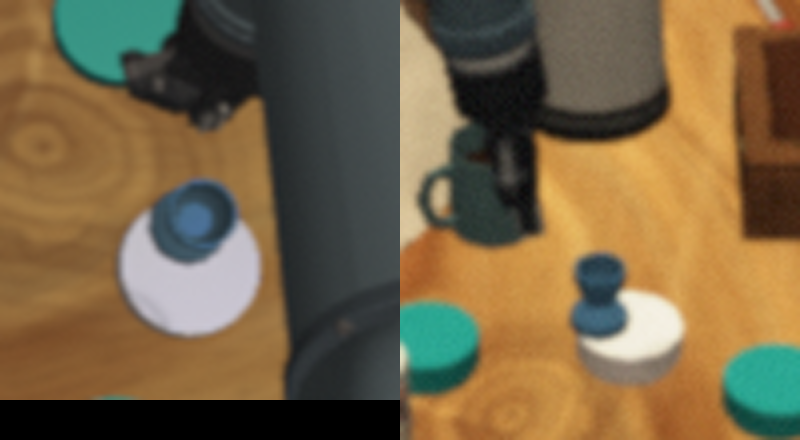

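Request:
servo_tool(rows=[[0,0.002,-0.035,0,0,0,1],[0,0.002,-0.03,0,0,0,1],[0,0,-0.012,0,0,0,1],[0,0,0,0,0,0,1]])

```text
time: 2.95
tcp_pos: [0.634, -0.1731, 0.0548]
eef_rot: [0.006, 0.994, 0.08, -0.078]
wrist_force: [-0.9, 0.2, 0.6]
grip_width: 0.0001
```

```bash
python3 st.py
```

```text
2.95 [ 0.634  -0.1731  0.0548] grip 0.0001 F [-0.95  0.22  0.56]
x [ 0.975  0.158 -0.156] z [-0.154 -0.025 -0.988]
```

Request:
servo_tool(rows=[[0,0.004,-0.01,0,0,0,1],[0,0.002,-0.004,0,0,0,1],[0,0,0,0,0,0,1]])

```text
time: 3.32
tcp_pos: [0.6362, -0.1672, 0.0432]
eef_rot: [0.007, 0.994, 0.08, -0.076]
wrist_force: [-0.7, 0.4, -0.4]
grip_width: -0.0
```

```bash
python3 st.py
```

```text
3.33 [ 0.6362 -0.1672  0.0432] grip -0.0 F [-0.71  0.43 -0.39]
x [ 0.976  0.157 -0.152] z [-0.149 -0.026 -0.988]
```

Request:
servo_tool(rows=[[-0.006,-0.001,-0.002,0,0,0,1],[-0.006,-0.001,-0.001,0,0,0,1],[-0.005,-0.001,0,0,0,0,1],[-0.003,-0.0005,0,0,0,0,1],[0,0,0,0,0,0,1]])

```text
time: 3.95
tcp_pos: [0.6146, -0.1716, 0.0407]
eef_rot: [0.007, 0.994, 0.079, -0.076]
wrist_force: [0.5, -0.3, -0.6]
grip_width: 0.0001
```

```bash
cat > v.py <<'E'
from h import *
import sys
t=sys.argv[1]
c=snap('top','top'+t);s=snap('side','side'+t);X=readout.observe()['tcp_pos']
a=cv2.resize(c['img'][175:255,320:400],None,fx=5,fy=5,interpolation=cv2.INTER_CUBIC)
b=cv2.resize(s['img'][130:210,260:340],None,fx=5,fy=5,interpolation=cv2.INTER_CUBIC)
cv2.imwrite('pics/z%s.png'%t,np.hstack([a,b])[...,::-1])
E
python3 st.py; python3 v.py 2
```

```text
3.95 [ 0.6146 -0.1716  0.0407] grip 0.0001 F [ 0.54 -0.35 -0.57]
x [ 0.976  0.157 -0.151] z [-0.149 -0.026 -0.988]
```

View pics/z2.png

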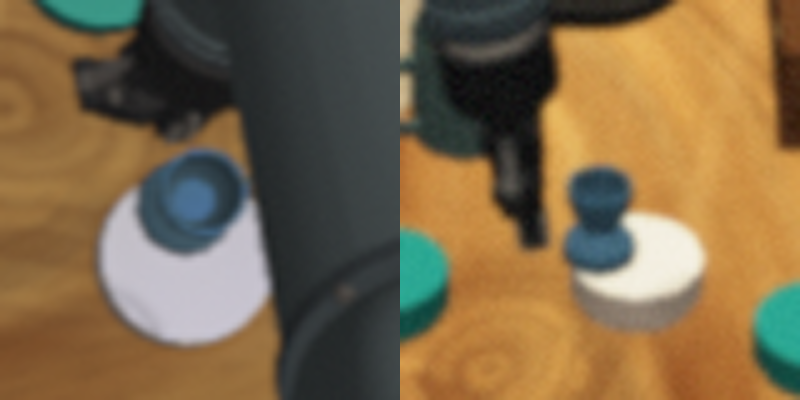

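Request:
servo_tool(rows=[[-0.003,-0.0005,0,0,0,0,1],[-0.003,-0.0005,0,0,0,0,1],[-0.002,-0.0004,0,0,0,0,1],[-0.002,-0.0004,0,0,0,0,1],[-0.002,-0.0004,0,0,0,0,1],[-0.002,-0.0004,0,0,0,0,1],[-0.002,-0.0004,0,0,0,0,1],[0,0,0,0,0,0,1]])

```text
time: 5.05
tcp_pos: [0.5985, -0.1743, 0.0407]
eef_rot: [0.007, 0.994, 0.08, -0.075]
wrist_force: [-0.4, 0.0, -0.6]
grip_width: -0.0003
```

```bash
python3 st.py; python3 v.py 3
```

```text
5.05 [ 0.5985 -0.1743  0.0407] grip -0.0003 F [-0.42  0.01 -0.56]
x [ 0.976  0.157 -0.15 ] z [-0.148 -0.026 -0.989]
```

View pics/z3.png

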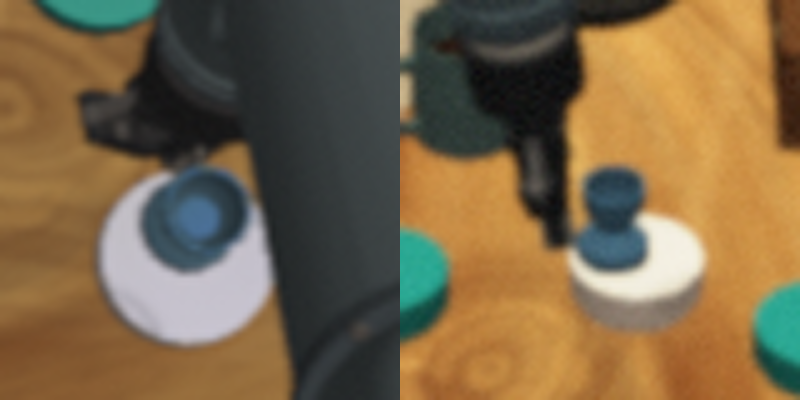

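Contact has been made. The cup has slid about 7 mm towards the centre and is still upright, and the stand hasn't moved.

Request:
servo_tool(rows=[[-0.002,-0.0004,0,0,0,0,1],[-0.002,-0.0004,0,0,0,0,1],[-0.002,-0.0004,0,0,0,0,1],[-0.002,-0.0004,0,0,0,0,1],[-0.001,-0.0002,0,0,0,0,1],[0,0,0,0,0,0,1]])

```text
time: 5.9
tcp_pos: [0.5893, -0.1761, 0.0408]
eef_rot: [0.007, 0.994, 0.08, -0.075]
wrist_force: [0.4, -0.0, -0.1]
grip_width: 0.0001
```

```bash
python3 st.py; python3 v.py 4; python3 - <<'E'
from h import *
o=[load('top'+k)['img'] for k in('0','4')]
# fit cup+stand only where the arm doesn't cover
c=load('top4'); I=c['img'].astype(int)
roi=(325,195,371,255)
p,e=fit(c,roi,[.56,-.178,.5495,-.1817],'tf4'); print('top4',(p*1e3).round(1),((p-np.r_[p[2:],p[2:]])*1e3).round(1),e)
c=load('top0');p,e=fit(c,roi,[.573,-.178,.5495,-.1817],'tf0b'); print('top0',(p*1e3).round(1),e)
E
```

```text
5.9 [ 0.5893 -0.1761  0.0408] grip 0.0001 F [ 0.38 -0.01 -0.07]
x [ 0.976  0.157 -0.149] z [-0.147 -0.026 -0.989]
top4 [ 557.2 -181.5  550.  -182.3] [7.2 0.7 0.  0. ] 891.9287102979715
top0 [ 572.9 -177.5  549.7 -182.5] 34.57354544328075
```

View pics/z4.png

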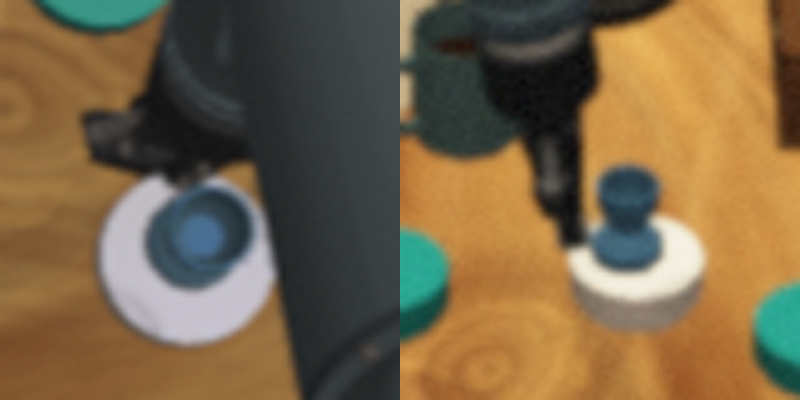

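View pics/tf4.png

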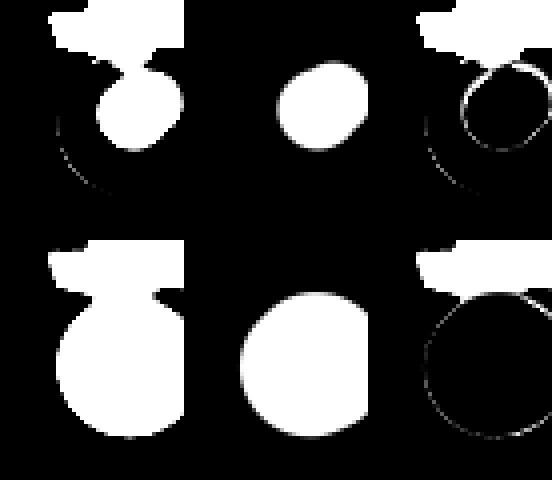

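Request:
servo_tool(rows=[[-0.002,-0.0002,0,0,0,0,1],[-0.002,-0.0002,0,0,0,0,1],[-0.0015,-0.0001,0,0,0,0,1],[0,0,0,0,0,0,1],[0.004,0.0006,0,0,0,0,1],[0.008,0.001,0,0,0,0,1],[0.02,0.003,0,0,0,0,1],[0.02,0.003,0.01,0,0,0,1]])

```text
time: 7.0
tcp_pos: [0.6359, -0.1692, 0.0502]
eef_rot: [0.007, 0.994, 0.079, -0.076]
wrist_force: [0.5, 1.0, -0.3]
grip_width: -0.0
```

Request:
servo_tool(rows=[[0,0,0.05,0,0,0,1],[0,0,0.05,0,0,0,1],[-0.02,-0.05,0.02,0,0,0,1],[-0.02,-0.05,0,0,0,0,1],[-0.02,-0.05,0,0,0,0,1],[0,0,0,0,0,0,1]])

```text
time: 7.75
tcp_pos: [0.5791, -0.3207, 0.1752]
eef_rot: [0.008, 0.994, 0.082, -0.074]
wrist_force: [-0.5, 0.3, 0.3]
grip_width: 0.0001
```

```bash
python3 st.py; python3 v.py 5; python3 m.py 5
```

```text
7.75 [ 0.5791 -0.3207  0.1752] grip 0.0001 F [-0.48  0.28  0.29]
x [ 0.976  0.162 -0.148] z [-0.146 -0.027 -0.989]
top [ 548.6 -181.4  549.  -181.4] off [-0.4  0. ] 62.0
side [ 546.3 -182.7  547.5 -194.5] off [-1.2 11.8] 96.7
```

View pics/z5.png

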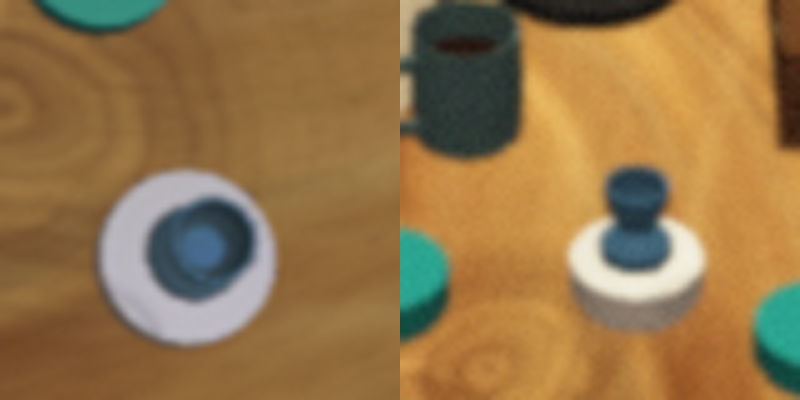

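View pics/f5.png

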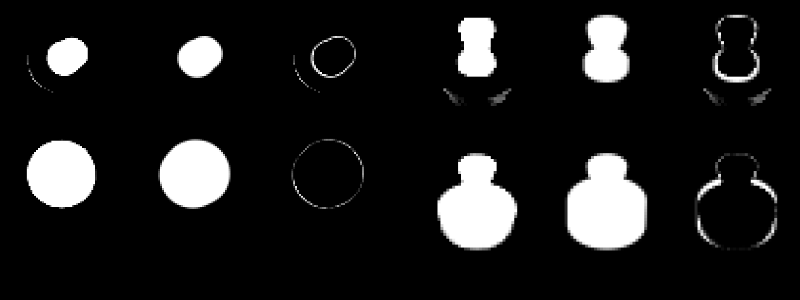

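The top fit says the cup is centred, but the side fit of the stand is unreliable. The other cup is known to be centred within 2 mm, so I'll run the same measurement on it as a check.

```bash
python3 - <<'E'
from h import *
c=load('top5');s=load('side5')
p,e=fit(c,(210,215,275,285),[.4857,.114,.4857,.114]); print('other top',(p*1e3).round(1),((p[:2]-p[2:])*1e3).round(1),e)
pt=p
q,e=fit(s,(290,222,336,268),p); print('other side',(q*1e3).round(1),((q[:2]-q[2:])*1e3).round(1),e)
out=[]
for c,n,pts in((c,'top',[(.549,-.1814),pt[2:]]),(s,'side',[(.549,-.1814),pt[2:]])):
    row=[]
    for x,y in pts:
        u,v=proj(c,[x,y,.035]); k=8; 
        I=cv2.warpAffine(c['img'],np.float32([[k,0,200-k*u],[0,k,150-k*v]]),(400,300),flags=cv2.INTER_CUBIC)
        for r,z in((.045,.035),(.025,.035),(.022,.093)):
            P=np.array([proj(c,[x+r*np.cos(t),y+r*np.sin(t),z]) for t in TH]); P=(P-[u,v])*k+[200,150]
            cv2.polylines(I,[P.astype(np.int32)],True,(255,0,0),1)
        row.append(I)
    out.append(np.hstack(row))
cv2.imwrite('pics/cmp.png',np.vstack(out)[...,::-1])
E
```

```text
other top [487.6 114.3 488.2 114.9] [-0.5 -0.6] 23.693592724793845
other side [485.2 112.8 486.8 101.4] [-1.6 11.4] 193.7861460170663
```

View pics/cmp.png

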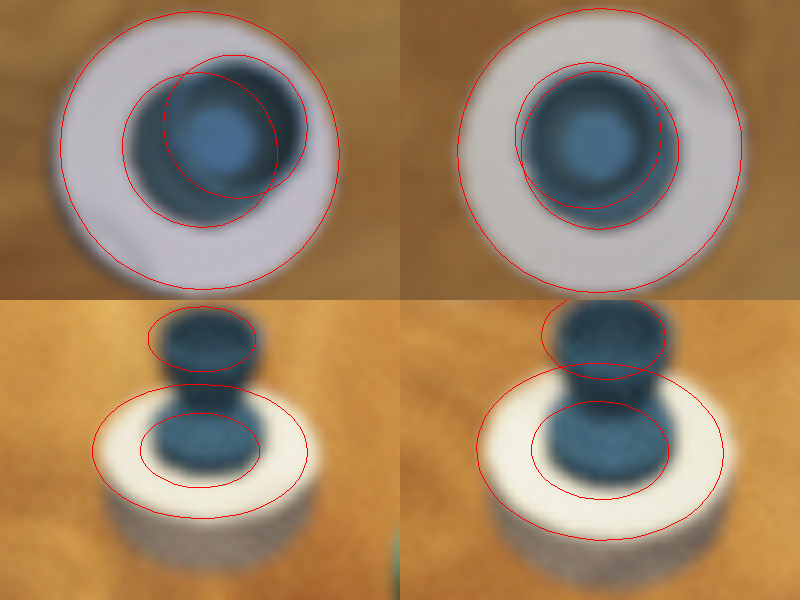

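The reference cup gives nearly the same readings in both cameras as the nudged one: top (-0.5, -0.6) against (-0.4, 0.0) mm, side (-1.6, 11.4) against (-1.2, 11.8) mm. So the 12 mm in the side view is a shared bias, and the nudged cup is centred. The arm is clear, so I'll hand in.

```bash
python3 - <<'E'
from h import *
a=load('top0')['img'].astype(int);b=load('top5')['img'].astype(int)
m=(abs(a-b).sum(2)>60)
n,l,st,_=cv2.connectedComponentsWithStats(m.astype(np.uint8)); print([x.tolist() for x in st[1:] if x[4]>8])
print(ticket.job_done())
E
```

```text
[[389, 105, 171, 315, 26691], [471, 109, 5, 8, 23], [508, 186, 11, 19, 60], [346, 205, 26, 31, 526]]
the job is handed in; nothing more can be done
None
```

I nudged the off-centre egg cup to the middle of its stand and handed the job in at about 8 s of the 45 s allowed. I used the closed fingertips, tilted slightly away from the bowl, and pushed the foot at about 7 mm height in steps of 3 mm or less. Then I backed off and raised the arm clear.

**Last checks:**
- **Centring:** the top camera puts the cup's axis 0.4 mm from the stand's axis, and both camera views show it upright.
- **Stand:** it moved about 0.6 mm, which is within measurement noise.
- **Everything else:** comparing the first and last top pictures, the only changes were at the nudged cup and where the arm itself appears. The arm hides part of the right side, so things there, possibly including part of the mug, were not compared.
- **Forces:** the wrist force stayed around 1 N in every reading I took.

**Check that disagreed:** the side camera's fit put the cup about 12 mm off its stand. It gave almost the same figure (11.5 mm) for the other cup, which is known to be centred within 2 mm. I took this as a bias in fitting the stand in that view, so the side camera does not confirm the position on its own.

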